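Clamp a bronze panel and hold the coating gauge on its marked point

ROBOT

A 7-joint arm with a two-finger parallel gripper is mounted at the origin on a cart in front of the work surface, level with it; the furniture and walls round the work are solid. World frame = base frame: x ahead of the robot, y to its left, z up, the work surface at z = 0. Lengths are in m, angles in degrees, forces in N, time in s.
With the tool pointing down it reaches from about 0.425 to 0.875 m from the base axis. Payload 4.7 kg.
Tool frame: the origin (TCP) lies between the finger pads; the fingertips stand env.tip_reach ahead of it and the grasp point (between the pads) lies 2 mm behind it (env.tip_reach is the distance from the TCP to the fingertips, in m); z points along the fingers, y is the line along which they close (so a half turn about z gives the same grasp; the last joint's range is limited). The gripper opens to 87 mm and grips with 3 to 60 N. Pads are 19 mm wide; open, the fingers measure 117 mm over their backs; the gripper's body (75 mm by 190 mm) begins 51 mm behind the grasp point.
Start: joints at [73.574, 18.392, -4.016, 83.108, 1.295, 78.541, -3.26], TCP at [0.193, -0.621, 0.24] pointing down, gripper open.
Joint ranges: [-163.93, 163.93], [-17.29, 119.83], [-79.2, 71.16], [3.27, 140.29], [-89.18, 269.18], [5.43, 117.66], [-154.24, 154.24]. Speed limits (degrees/s): [147.25, 147.25, 180, 180, 180, 180, 180].

INTERFACE

Orientations are given as [roll, pitch, yaw] about the fixed x, y, z axes, in that order (R = Rz(yaw) Ry(pitch) Rx(roll)).
In Python, from cell import env, camrig, get_obs gives the robot as it stands (env), with the cameras (camrig) and the readings as plain functions.
- The arm moves only by the shell command python3 steer.py [FORCE], which reads ROWS from standard input. ROWS is a JSON list that holds a single list of rows (three levels of brackets), with 1 to 8 rows, each of 5 numbers: dx, dy, dz in m, then a turn about the tool's z in degrees, then the finger opening in m; each row is the pose to reach, as a shift and turn from the pose commanded when the command began, along the tool's axes at that moment; what a row does not reach only later rows make up. A row lasts 1/12 s, in which the tool goes at most 0.0417 m and 7.16 degrees, less where a joint would pass 70% of its speed; a pose out of reach is approached as far as the arm can. The fingers move at their own pace and stop on an object; FORCE is the grip in N (left out, the last holds). Time passes only in rows, so rows that do not move let the fingers close. It prints the time, the measured TCP pose, the force, the opening and the grip force at its end. Input that does not fit is refused with a message, and nothing moves.
- get_obs(): the state, without advancing time (a new reading comes with each control period).
- camrig.read_camera(name): name is "side" or "top" or "wrist"; returns a dict with "color" (400x640x3 uint8, blue, green, red), "fx", "fy", "cx", "cy" (pixels), "world_from_camera" (4x4, takes a point from camera to world coordinates). Camera axes: x right, y down, z forward; pixel columns grow to the right and rows downward; lengths in m; the calibration is good to about 2 mm. A picture is of the moment at which its call begins. There is no depth.
- env.sign_off(): hands the job in; it is judged then, once.
The state is a dict: "time_s": time; "qpos": joint angles; "joint_velocities": joint speeds; "effort": joint torques, N m; "tool_pos": TCP position; "tool_rot": TCP orientation; "force": force on the tool from outside, world axes, zero at the start; "wrist_torque": the same for the moment, N m; "grip_width": finger opening in m; "grasp_force": force on a finger pad.
Only numpy, scipy, OpenCV 4.12 (cv2) and the standard library are available. Lean on these libraries where they do the work, as an engineer would, in place of code of your own. Each camera call takes 0.05 s, during which the arm holds its last target. There are 200 camera calls.

TASK

The lacquer on the bronze panel is to be measured at the point inside the paper ring. First wind the handwheel of the hold-down stand clockwise until its sprung cork foot bears on the panel and holds it fast, with the foot's spring partly but not fully compressed; then take the pen gauge out of its desk holder and hold it square to the panel with its steel nose inside the paper ring, pressed lightly so that the nose is pushed about half way in (to the dark line round it). Finish while still holding the gauge pressed there, the panel still clamped and not shifted, and everything else left alone.

Things in the scene. Friction and masses are not known exactly. Their poses are not given: they have to be found in the camera images.
- stand: grey screw hold-down stand, fixed: base plate 170 x 250 x 12 mm with felt on it (felt top 15 mm above the desk), a column 83 mm behind (+x) the spindle, an arm 105 to 127 mm up carrying the vertical spindle. Origin at desk level under the middle of the panel's place; x to the stand's back, y along its long side; the spindle axis is at x = 0, y = +65 mm.
- spindle (a joint): downward travel of the spindle in m: 0 at the top, 0.040 at the lowest. At 0.030 the cork foot just touches the panel; beyond that the foot's spring is compressed by the difference (3 N per mm, 8 mm at most).
- wheel (a joint): turn of the handwheel in rad, growing clockwise seen from above; wheel, spindle and foot go down together 20 mm a full turn (3.18 mm per rad). It takes about 0.12 N m to turn (3 N at the crank handle) and stays where it is left.
- wheel_hub (a point): centre of the handwheel (84 mm across, rim 10 mm thick, axis vertical) at mid height of the rim; it goes down with the spindle. At joint spindle = 0 it is 186 mm above the desk.
- grip_mid (a point): middle of the black upright crank handle, a freely revolving grip 18 mm in diameter and 45 mm tall, standing 42 mm from the wheel's axis on the rim; this point is 22 mm below its top, and 25 mm above the upper face of the rim.
- foot: round sprung foot under the spindle: cork pad 32 mm in diameter; origin at the centre of the pad's underside, z up.
- panel: dark cast bronze panel 92 x 216 x 8 mm, 1.4 kg, lying loose on the felt, with a raised border (3 mm high, 8 mm wide) and a low wreath in the middle; origin at the centre of its underside, z up, y along its length. Its plain upper face is at z = 8 mm here, 23 mm above the desk. The foot comes down near its +y end.
- spot (a point): the marked measuring point on the panel's upper face, near its -y end (y = -72 mm): the centre of a white paper ring, 24 mm inside and 36 mm outside diameter. z up.
- holder: fixed desk holder: black foot plate 74 x 74 x 5 mm and on it an upright grey square tube (42 mm outside, 24 mm bore, rim 59 mm above the desk), in which the gauge stands upright; origin at the centre of its underside.
- gauge: pen gauge 155 mm long, 0.13 kg, upright in the holder: grey barrel 22 mm in diameter, black collar (37 mm across) 50 to 56 mm from the nose tip, resting loosely on the holder's rim; ribbed hold 104 to 140 mm, black end cap from 144 mm. Origin at the tip of the nose when the nose is out, 9 mm above the desk at first; z up along the gauge.
- gauge_grip (a point): point on the gauge's axis in the ribbed hold, 122 mm above the nose tip (nose out) and 33 mm below the top: grip here, from above.
- nose (a joint): how far the steel nose (10 mm diameter, sticks 16 mm out of the barrel) is pushed in, in m: 0 out, 0.008 fully in. Spring 0.6 N at the start plus 0.6 N per mm, so half way (0.004) takes 3 N; a dark line round the nose 12 mm from its tip meets the barrel there.
- nose_tip (a point): centre of the nose's flat end face (moves with the nose).
- loupe: folding lens in its nickel cover, 33 x 41 x 14 mm, lying on the desk; bystander; origin at the centre of its underside.
- spatula: double-ended steel modelling spatula, 150 mm long, 7 mm thick, lying on the desk; bystander; origin at the centre of the underside.
- petri_dish: round clear dish, 60 mm across, 12 mm high; bystander; origin at the centre of its underside.
- vial: small glass vial with a black cap, 22 mm across, 56 mm high, upright; bystander; origin at the centre of its underside.

How it is judged (in metres and radians):
On the way, in this order (a step that is already met when the one before it is completed fails the run):
1. the foot bears on the panel with 2 to 21.5 N while the gauge is still in its holder (contact force between foot and panel between 2 and 21.5 N and horizontal distance between gauge and holder below 0.01 m and height (world z) of gauge below 0.02 m), for 0.2 s.
2. the gauge is held by the fingers, lifted clear of its holder (contact force between the fingers and gauge above 1 N and height (world z) of gauge above 0.06 m), for 0.1 s.
At the end, for the whole second after the job is handed in: The fingers still hold the gauge, within 0.12 rad of square to the panel, its nose tip within 8 mm of the centre of the paper ring and pushed in 1.5 to 6.8 mm (contact force 0.8 to 8 N), still; the foot bears on the panel with 2 to 21.5 N; the panel lies within 8 mm of where it started (horizontal distance between nose_tip and spot below 0.008 m and angle between the z axis of gauge and the z axis of panel, either way round below 0.12 rad and value of joint nose between 0.0015 and 0.0068 m and contact force between gauge and panel between 0.8 and 8 N and contact force between the fingers and gauge above 1 N and contact force between gauge and stand below 0.2 N and contact force between foot and panel between 2 and 21.5 N and distance of panel from where it was at the start of the episode below 0.008 m and linear speed of gauge below 0.02 m/s); the arm keeps its last pose, push and grip.
It fails at once if the foot is screwed down hard on the panel (over 45 N) (contact force between foot and panel above 45 N).
It fails at once if the gauge is rammed against the panel (over 15 N) (contact force between gauge and panel above 15 N).
It fails at once if the gauge touches the panel before the panel is clamped (contact force between gauge and panel above 0.3 N and contact force between foot and panel below 1 N).
It fails at once if the gauge is dropped or laid over (angle between gauge's own z axis and vertical above 0.8 rad).
It fails at once if a bystander is disturbed (distance of any of loupe, spatula, petri_dish, vial from where it was at the start of the episode above 0.02 m).
It also fails if it takes over 67 s, if anything falls off the work surface, if the arm or the gripper's body presses on something with over 40 N, if the wrist force passes 120 N, or if a joint passes its speed limit or range.

## Working session

There is one attempt and no reset: what is moved stays moved. The work goes in short steps, Python scripts to look and compute and a shell command to move; the robot and the scene stay as the last step left them, time stands still between calls to the robot, and variables do not carry over. Pictures are saved under pics/ and viewed, at most 10 in all, crops included, and the job is handed in when it is done.

```bash
ls; mkdir -p pics; python3 - <<'E'
from cell import env, camrig, get_obs
import cv2,numpy as np
o=get_obs(); print(o['time_s'],o['tool_pos'],o['tool_rot'],o['grip_width'],env.tip_reach)
for n in("top","side"):
    c=camrig.read_camera(n); cv2.imwrite(f"pics/{n}0.png",c["color"]); print(n,c["fx"],c["fy"],c["cx"],c["cy"],np.round(c["world_from_camera"],4).tolist())
E
```

```text
cell.py
pics
steer.py
0.0 [ 0.19240121 -0.62031938  0.2384629 ] [-1.79888944e+02  5.07974394e-03  1.72375272e+01] 0.08706160708993738 0.017
top 439.74264213167896 439.74264213167896 318.32982626425405 205.94923786575356 [[0.0291, -0.9899, 0.1389, 0.3741], [-0.9994, -0.0314, -0.0147, 0.053], [0.0189, -0.1384, -0.9902, 1.4235], [0.0, 0.0, 0.0, 1.0]]
side 388.97754073239986 388.97754073239986 325.80259764031973 189.55985188949936 [[0.999, -0.0217, 0.04, 0.5045], [-0.0452, -0.3768, 0.9252, -0.8704], [-0.005, -0.9261, -0.3774, 0.5441], [0.0, 0.0, 0.0, 1.0]]
```

View pics/top0.png

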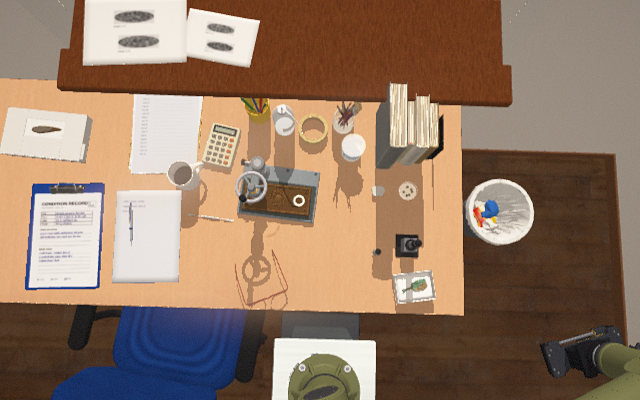

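View pics/side0.png

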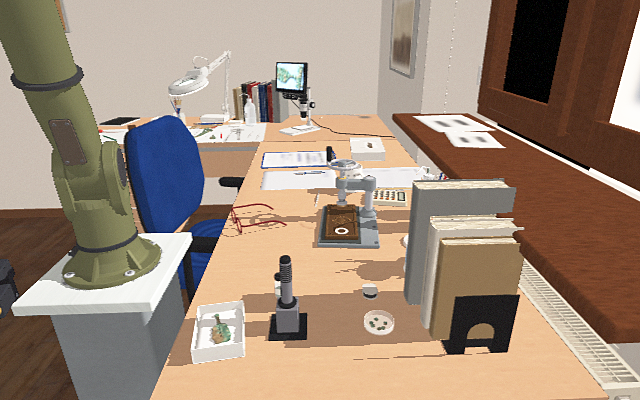

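Top view: the stand is at about (278,192), the paper ring at (299,201), the handwheel at (252,187) and the gauge in its holder at (407,245). The side view shows the wheel at (347,165) and the gauge at (287,300). Next I'll enlarge the stand and the gauge.

```bash
cat > h.py <<'E'
import numpy as np, cv2
from cell import env, camrig, get_obs
def ray(c,p):
    d=np.array([(p[0]-c["cx"])/c["fx"],(p[1]-c["cy"])/c["fy"],1.]); T=np.array(c["world_from_camera"])
    d=T[:3,:3]@d; return T[:3,3],d/np.linalg.norm(d)
def plane(c,p,z):
    o,d=ray(c,p); return o+d*(z-o[2])/d[2]
def tri(c1,p1,c2,p2):
    o,d=ray(c1,p1); q,e=ray(c2,p2)
    s,t=np.linalg.lstsq(np.c_[d,-e],q-o,rcond=None)[0]
    a,b=o+s*d,q+t*e; return (a+b)/2,np.linalg.norm(a-b)
def proj(c,X):
    T=np.linalg.inv(c["world_from_camera"]); x=T[:3,:3]@X+T[:3,3]
    return np.array([c["fx"]*x[0]/x[2]+c["cx"],c["fy"]*x[1]/x[2]+c["cy"]])
E
python3 - <<'E'
import cv2,numpy as np
t=cv2.imread("pics/top0.png");s=cv2.imread("pics/side0.png")
def g(im,x,y,w,h,k): return cv2.resize(im[y:y+h,x:x+w],None,fx=k,fy=k,interpolation=cv2.INTER_CUBIC)
a=np.hstack([g(t,225,145,100,75,4),g(s,310,145,80,105,4)[:300,:]*1]) 
b=np.hstack([g(t,370,175,75,75,4),g(s,310,150,80,105,3)[:300,:160]*1,g(s,265,245,65,100,3)])
W=720
f=lambda m:cv2.copyMakeBorder(m,0,0,0,W-m.shape[1],cv2.BORDER_CONSTANT)
cv2.imwrite("pics/z0.png",np.vstack([f(a),f(b[:,:W])]))
E
```

```text
(no output)
```

View pics/z0.png

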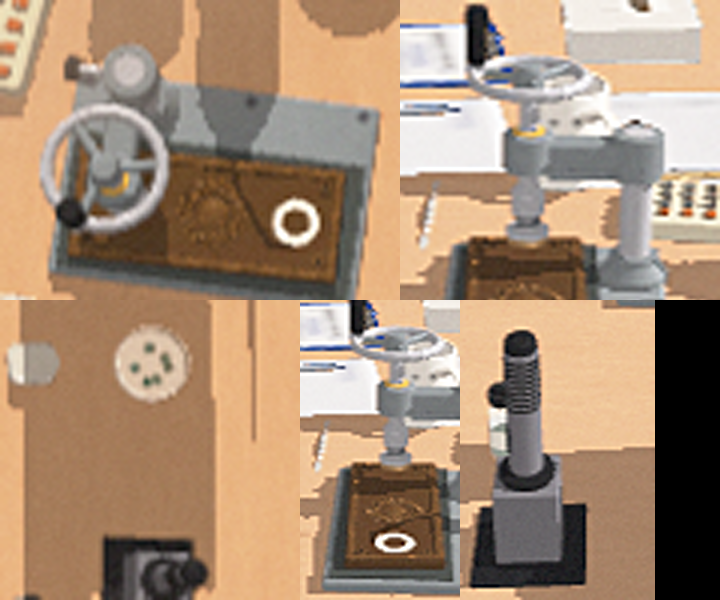

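The crops show the black crank handle at top (242.5,198) and side (329,154), the rim centre at top (251,187) and side (342.5,165), and the ring at top (299,200.5) and side (341.7,231). The gauge cap is at top (417,243) and side (285,258). Masks will refine these.

```bash
python3 - <<'E'
from h import *
C={n:camrig.read_camera(n) for n in("top","side")}
def blob(n,x0,y0,x1,y1,f):
    im=C[n]["color"][y0:y1,x0:x1].astype(int); m=f(im).astype(np.uint8)
    k,l,s,c=cv2.connectedComponentsWithStats(m); i=1+np.argmax(s[1:,4]); 
    print(n,s[i]+[x0,y0,0,0,0]); b=s[i]; return np.array([x0+b[0]+(b[2]-1)/2,y0+b[1]+(b[3]-1)/2]),c[i]+[x0,y0]
dark=lambda im:im.max(2)<60
white=lambda im:im.min(2)>170
rt=blob("top",288,190,312,212,white); rs=blob("side",328,222,356,240,white)
print("ring",tri(C["top"],rt[0],C["side"],rs[0]), plane(C["top"],rt[0],.023),plane(C["side"],rs[0],.023))
gt=blob("top",236,190,250,206,dark); gs=blob("side",322,143,338,164,dark)
print("grip px",gt,gs,tri(C["top"],gt[0],C["side"],gs[0]))
print("grip top",tri(C["top"],gt[0],C["side"],(329.7,148)))
hub=tri(C["top"],(251,186.7),C["side"],(342.5,164.7));print("hub",hub,plane(C["top"],(251,186.7),.186),plane(C["side"],(342.5,164.7),.186))
print("cap",tri(C["top"],(417.3,243.5),C["side"],(285.2,258)))
print("collar",plane(C["top"],(410,244.5),.065))
f=blob("side",262,300,315,345,dark); print("foot", f)
# foot-plate corners in top/side
for p in [(471-460,582-300),(585-460,583-300),(585-460,504-300),(487-460,504-300)]:
    print(plane(C["side"],(265+p[0]/3,245+p[1]/3),.005))
# panel outline long edges in top crop
for p in [(83,150),(345,168),(335,280),(68,255)]: print("panel",plane(C["top"],(225+p[0]/4,145+p[1]/4),.026))
for p in [(88,82),(378,105),(355,300),(50,275)]: print("stand",plane(C["top"],(225+p[0]/4,145+p[1]/4),.012))
E
```

```text
top [294 195  11  11  57]
side [335 228  13   6  38]
ring (array([0.58795492, 0.09488949, 0.0252231 ]), np.float64(0.0006224090111724151)) [0.58797957 0.09495621 0.023     ] [0.58862915 0.09911144 0.023     ]
top [239 195   7   7  36]
side [327 147   5  14  61]
grip px (array([242., 198.]), array([242.19444444, 198.08333333])) (array([329. , 153.5]), array([328.70491803, 153.29508197])) (array([0.56198494, 0.24909464, 0.20386738]), np.float64(0.002107096544160305))
grip top (array([0.56165755, 0.24630906, 0.22136015]), np.float64(0.006756753994736153))
hub (array([0.60077506, 0.2297906 , 0.17408414]), np.float64(0.0031068808106917783)) [0.59705073 0.22811162 0.186     ] [0.59922276 0.1950906  0.186     ]
cap (array([ 0.45361478, -0.25400652,  0.15863442]), np.float64(0.004467603952809602))
collar [ 0.45333647 -0.25426709  0.065     ]
side [269 313  38  28 553]
foot (array([287.5, 326.5]), array([288.920434  , 329.92766727]))
[ 0.4197448  -0.29102715  0.005     ]
[ 0.49158715 -0.29552617  0.005     ]
[ 0.49156487 -0.22132226  0.005     ]
[ 0.4241113  -0.21785912  0.005     ]
panel [0.63906235 0.26831435 0.026     ]
panel [0.63121073 0.05686367 0.026     ]
panel [0.54000659 0.06200599 0.026     ]
panel [0.55342333 0.27583095 0.026     ]
stand [0.69839755 0.26933024 0.012     ]
stand [0.68708626 0.03152005 0.012     ]
stand [0.52593938 0.04545396 0.012     ]
stand [0.53852807 0.29164944 0.012     ]
```

```bash
echo '[[[0.335,-0.25,-0.08,-72.8,0.087],[0.335,-0.25,-0.08,-72.8,0.087],[0.335,-0.25,-0.08,-72.8,0.087],[0.335,-0.25,-0.08,-72.8,0.087],[0.335,-0.25,-0.08,-72.8,0.087],[0.335,-0.25,-0.08,-72.8,0.087],[0.335,-0.25,-0.08,-72.8,0.087],[0.335,-0.25,-0.08,-72.8,0.087]]]' | python3 steer.py 10
echo '[[[0.09,0.011,-0.03,-15.4,0.087],[0.09,0.011,-0.03,-15.4,0.087],[0.09,0.011,-0.03,-15.4,0.087],[0.09,0.011,-0.03,-15.4,0.087]]]' | python3 steer.py; python3 - <<'E'
from h import *
c=camrig.read_camera("wrist"); cv2.imwrite("pics/w1.png",c["color"]); import pickle; pickle.dump(c,open("w1.pkl","wb")); print(get_obs()["tool_pos"],np.round(c["world_from_camera"],3).tolist(),c["fx"],c["cx"],c["cy"])
E
```

```text
time_s: 1.2
tool_pos: [0.4225, -0.2681, 0.3341]
tool_rot: [179.8, 0.1, 90.4]
force: [0.5, -0.4, 0.4]
grip_width: 0.0868
grasp_force: 0.0
[ 0.4206563  -0.27097788  0.33299355] [[1.0, 0.006, 0.004, 0.422], [0.007, -0.966, -0.26, -0.197], [0.003, 0.26, -0.966, 0.479], [0.0, 0.0, 0.0, 1.0]] 313.9791684714011 319.7440439101422 202.9852740566066
```

View pics/w1.png

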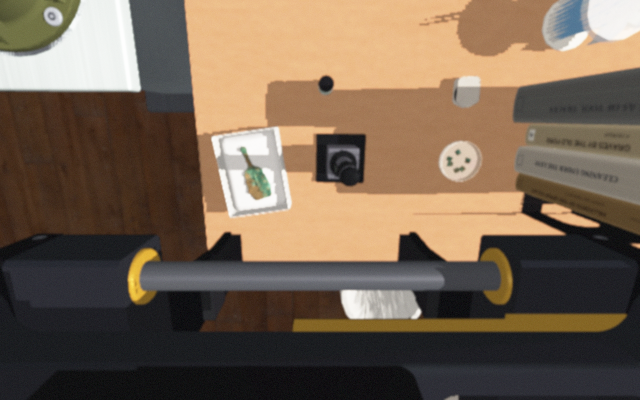

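The wrist view shows the gauge cap at (349,175), the holder at (341,158) and the vial at (326,84), all clear of the hand. Now I'll move to the stand.

```bash
echo '[[[0.31,0.10,0,0,0.087],[0.31,0.10,0,0,0.087],[0.31,0.10,0,0,0.087],[0.31,0.10,0,0,0.087],[0.31,0.10,0,0,0.087],[0.31,0.10,0,0,0.087],[0.31,0.10,0,0,0.087],[0.31,0.10,0,0,0.087]]]' | python3 steer.py; echo '[[[0.12,0.04,0,0,0.087],[0.12,0.04,0,0,0.087],[0.12,0.04,0,0,0.087],[0.12,0.04,0,0,0.087]]]' | python3 steer.py; python3 - <<'E'
from h import *
import pickle
c=camrig.read_camera("wrist"); cv2.imwrite("pics/w2.png",c["color"]);  pickle.dump(c,open("w2.pkl","wb")); print(get_obs()["tool_pos"])
w=pickle.load(open("w1.pkl","rb")); t=camrig.read_camera("top")
print("cap",plane(w,(349,175),.164),plane(t,(417.3,243.5),.164))
print(tri(w,(349,175),camrig.read_camera("side"),(285.2,258)))
E
```

```text
time_s: 1.92
tool_pos: [0.5206, 0.0383, 0.3316]
tool_rot: [-180.0, 0.0, 89.8]
force: [0.2, -0.3, -0.4]
grip_width: 0.0869
grasp_force: 0.0
time_s: 2.25
tool_pos: [0.5603, 0.1647, 0.3301]
tool_rot: [-179.8, -0.4, 90.4]
force: [-1.8, -0.4, -0.4]
grip_width: 0.0865
grasp_force: 0.0
[0.56024777 0.16107627 0.33024422]
cap [ 0.45288171 -0.25208557  0.164     ] [ 0.45106119 -0.25290955  0.164     ]
(array([ 0.45461821, -0.25299911,  0.15804946]), np.float64(0.0023135400660780825))
```

View pics/w2.png

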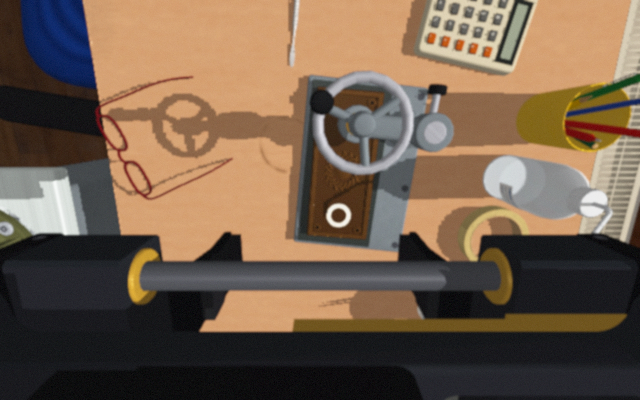

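The wrist view shows the rim centred near (362,123) and about 101 px across, the black handle at (322,102) and the ring at (338,215). I'll triangulate these against the top and side views.

```bash
python3 - <<'E'
from h import *
import pickle
w=pickle.load(open("w2.pkl","rb")); t=camrig.read_camera("top"); s=camrig.read_camera("side")
def bb(c,x0,y0,x1,y1,f):
    m=f(c["color"][y0:y1,x0:x1].astype(int)).astype(np.uint8)
    k,l,st,ce=cv2.connectedComponentsWithStats(m); i=1+np.argmax(st[1:,4]); b=st[i]; print(b+[x0,y0,0,0,0]); return np.array([x0+b[0]+(b[2]-1)/2,y0+b[1]+(b[3]-1)/2])
dark=lambda im:im.max(2)<60
white=lambda im:im.min(2)>170
r=bb(w,322,200,354,232,white); print("ring w/side",tri(w,r,s,(341,230.5)),"w/top",tri(w,r,t,(299,200)),plane(w,r,.023),plane(t,(299,200),.023))
g=bb(w,308,86,336,118,dark)
print("griptop w/side",tri(w,g,s,(329.7,148.5)),"w/top",tri(w,g,t,(242,198)))
print("rim w/side",tri(w,(362,123),s,(342.5,164.7)),"w/top",tri(w,(362,123),t,(251,186.7)))
for z in(.17,.18,.19): print(z,plane(w,(362,123),z),plane(t,(251,186.7),z),plane(s,(342.5,164.7),z), [np.linalg.norm(plane(w,(312,123),z)-plane(w,(412,123),z))])
for z in(.2,.21,.22,.23,.24): print(z,plane(w,g,z),plane(t,(242,198),z),plane(s,(329.7,148.5),z))
E
```

```text
[327 204  24  23 251]
ring w/side (array([0.58847006, 0.0984314 , 0.02336052]), np.float64(0.00020009470845911171)) w/top (array([0.58922688, 0.09531325, 0.01324444]), np.float64(0.0004968261382047935)) [0.58839196 0.09832962 0.023     ] [0.58797957 0.09495621 0.023     ]
[310  87  24  31 515]
griptop w/side (array([0.56316081, 0.24905873, 0.21955291]), np.float64(0.003965784397314777)) w/top (array([0.56139505, 0.25002782, 0.19959217]), np.float64(0.0006385980028511808))
rim w/side (array([0.60092772, 0.23326485, 0.17298209]), np.float64(0.003396146480734319)) w/top (array([0.60241065, 0.23302686, 0.15276412]), np.float64(0.0013139792196173608))
0.17 [0.5995968  0.23332964 0.17      ] [0.59993304 0.23037613 0.17      ] [0.60345613 0.24269769 0.17      ] [np.float64(0.09423679857263756)]
0.18 [0.59832578 0.23337602 0.18      ] [0.5981316  0.22896081 0.18      ] [0.60081028 0.21294326 0.18      ] [np.float64(0.09115301714925393)]
0.19 [0.59705477 0.23342239 0.19      ] [0.59633015 0.22754549 0.19      ] [0.59816442 0.18318883 0.19      ] [np.float64(0.08806923572587042)]
0.2 [0.56121332 0.25026826 0.2       ] [0.56151145 0.24969733 0.2       ] [0.56879508 0.31637884 0.2       ]
0.21 [0.56119673 0.24970504 0.21      ] [0.55997987 0.24808939 0.21      ] [0.56692587 0.28188889 0.21      ]
0.22 [0.56118014 0.24914183 0.22      ] [0.55844829 0.24648145 0.22      ] [0.56505666 0.24739894 0.22      ]
0.23 [0.56116354 0.24857861 0.23      ] [0.55691671 0.24487351 0.23      ] [0.56318745 0.21290899 0.23      ]
0.24 [0.56114695 0.2480154  0.24      ] [0.55538513 0.24326557 0.24      ] [0.56131824 0.17841904 0.24      ]
```

```bash
echo '[[[0.085,0.001,0,0,0.05],[0.085,0.001,0,0,0.05],[0.085,0.001,0.04,0,0.05],[0.085,0.001,0.08,0,0.05],[0.085,0.001,0.08,0,0.05]]]' | python3 steer.py; python3 - <<'E'
from h import *
s=camrig.read_camera("side"); o=get_obs(); print(o["tool_pos"],o["tool_rot"])
print(s["color"][180:212,336:348].max(2))
print(s["color"][198:212,341])
for z in(.023,.03,.035,.04,.045): print(z,proj(s,np.array([.5995,.216,z])),proj(s,np.array([.5995,.232,z])))
c=camrig.read_camera("wrist"); cv2.imwrite("pics/w3.png",c["color"])
E
```

```text
time_s: 2.92
tool_pos: [0.5581, 0.2381, 0.2444]
tool_rot: [-179.4, 0.4, 89.8]
force: [-0.5, -1.8, -1.3]
grip_width: 0.0616
grasp_force: 0.0
[0.56007529 0.23827397 0.24841803] [-179.60895791    0.29988254   89.73024208]
[[106 115 114 132 141 158 164 168 172 163 170 181]
 [107 116 125 117 120 118 121 135 139 151 166 157]
 [106 110 117 125 120 122 127 136 142 153 160 134]
 [106 119 120 121 123 117 124 137 142 161 158 129]
 [107 116 118 124 124 120 125 132 142 159 168 134]
 [102 115 117 120 120 122 126 131 141 160 165 132]
 [101 108 119 116 125 123 125 132 145 164 140 116]
 [173 111 116 115 122 116 129 139 148 126 116 114]
 [155 126 123 116 119 121 122 139 140 137 129 121]
 [168 173 176 159 141 147 143 137 168 215 200 129]
 [164 170 169 159 152 153 152 147 164 215 228 198]
 [168 172 151 142 144 152 150 142 138 213 229 226]
 [166 157 143 147 154 149 151 151 150 148 155 171]
 [161 148 146 149 150 151 150 147 154 151 162 168]
 [255 238 161 146 153 165 168 152 151 151 162 166]
 [158 145 140 147 150 151 152 153 153 146 152 155]
 [252 222 162 152 152 153 153 155 150 144 240 251]
 [247 223 152 
[... 570 characters left out ...]
03 105 104 104 109 106 107]
 [ 63 104 115 112 109 108 114 108 110 110 109 111]
 [ 69  70  72  69  67  70  69  72  67  67  67  67]
 [ 72  73  73  69  73  67  66  69  72  76  65  66]]
[[157 154 161]
 [127 123 127]
 [117 114 119]
 [101  96  97]
 [150 149 153]
 [144 139 142]
 [167 160 163]
 [124 143 164]
 [ 86 126 165]
 [ 43  71 102]
 [ 45  72 103]
 [ 47  71 108]
 [ 32  48  70]
 [ 35  50  67]]
0.023 [341.42983002 212.52708441] [341.00967861 210.32706721]
0.03 [341.45271773 210.48137148] [341.03137669 208.30145073]
0.035 [341.46912773 209.01463871] [341.04693305 206.8491931 ]
0.04 [341.48558938 207.54329033] [341.06253776 205.39242114]
0.045 [341.5021029  206.06730452] [341.07819105 203.93111378]
```

View pics/w3.png

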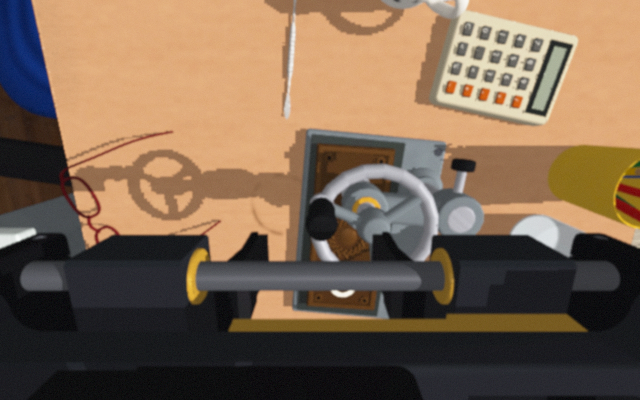

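The wrist view shows the handle at (322,218), centred between the fingers (255 and 385). I'll let the arm settle, then read the pose.

```bash
echo '[[[0,0,0,0,0.05],[0,0,0,0,0.05],[0,0,0,0,0.05]]]' | python3 steer.py
```

```text
time_s: 3.27
tool_pos: [0.5628, 0.2424, 0.2548]
tool_rot: [179.8, -0.1, 89.8]
force: [-0.2, 0.2, 0.0]
grip_width: 0.0504
grasp_force: 0.0
```

```bash
echo '[[[0.007,-0.001,0.02,0,0.05],[0.007,-0.001,0.045,0,0.05],[0.007,-0.001,0.045,0,0.05],[0.007,-0.001,0.045,0,0.015],[0.007,-0.001,0.045,0,0.015],[0.007,-0.001,0.045,0,0.015],[0.007,-0.001,0.045,0,0.015],[0.007,-0.001,0.045,0,0.015]]]' | python3 steer.py 12;echo '[[[0,0,0,0,0.015],[0,0,0,0,0.015],[0,0,0,0,0.015],[0,0,0,0,0.015]]]' | python3 steer.py 12
python3 - <<'E'
from h import *
c=camrig.read_camera("side"); w=camrig.read_camera("wrist")
cv2.imwrite("pics/g1.png",np.hstack([cv2.resize(c["color"][110:220,290:390],(400,440)),cv2.resize(w["color"][120:340,220:420],(400,440))]))
E
```

```text
time_s: 3.93
tool_pos: [0.5609, 0.2497, 0.2083]
tool_rot: [179.9, -0.0, 89.9]
force: [0.3, 0.3, -0.1]
grip_width: 0.0244
grasp_force: 0.0
time_s: 4.27
tool_pos: [0.5607, 0.2496, 0.2077]
tool_rot: [179.9, -0.0, 89.9]
force: [0.6, -0.3, 2.8]
grip_width: 0.0176
grasp_force: 12.0
```

View pics/g1.png

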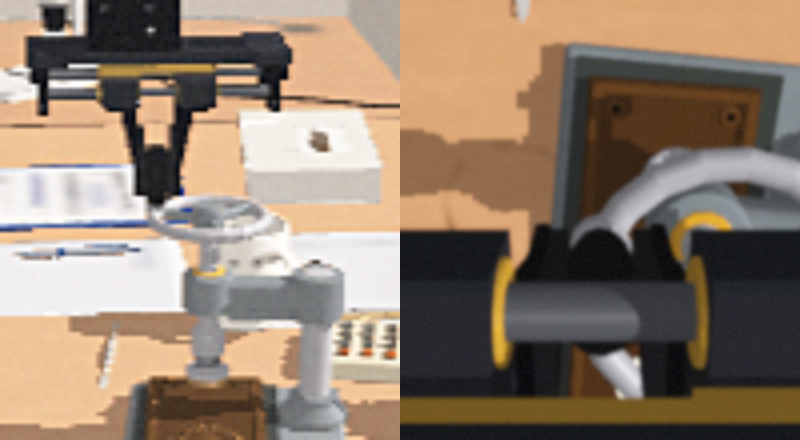

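The side view shows the fingers on the crank handle just above the rim, and the wrist view shows them straddling it. Now the first 120° clockwise.

```bash
echo '[[[0.0093,0.0057,0.0008,0,0.015],[0.0169,0.0137,0.0017,0,0.015],[0.0221,0.0233,0.0025,0,0.015],[0.0247,0.0340,0.0033,0,0.015],[0.0244,0.0450,0.0042,0,0.015],[0.0213,0.0555,0.0050,0,0.015],[0.0155,0.0648,0.0058,0,0.015],[0.0076,0.0724,0.0067,0,0.015]]]' | python3 steer.py 12; python3 - <<'E'
from h import *
o=get_obs(); print(o["tool_pos"],o["force"])
E
```

```text
time_s: 5.03
tool_pos: [0.6321, 0.2586, 0.2011]
tool_rot: [-179.9, -0.1, 90.0]
force: [-3.2, 0.4, 6.0]
grip_width: 0.0176
grasp_force: 12.0
[0.63207074 0.25861347 0.20109282] [-3.20344608  0.37008222  6.00415636]
```

```bash
echo '[[[-0.0096,0.0052,0.0007,0,0.015],[-0.0203,0.0078,0.0015,0,0.015],[-0.0313,0.0075,0.0023,0,0.015],[-0.0418,0.0044,0.0031,0,0.015],[-0.0511,-0.0014,0.004,0,0.015],[-0.0587,-0.0093,0.0048,0,0.015],[-0.0639,-0.0189,0.0056,0,0.015],[-0.0665,-0.0296,0.0065,0,0.015]]]' | python3 steer.py 12; python3 - <<'E'
from h import *
o=get_obs(); print(o["tool_pos"],o["force"])
E
```

```text
time_s: 5.7
tool_pos: [0.603, 0.1903, 0.1943]
tool_rot: [179.9, -0.1, 89.9]
force: [1.8, 6.9, 4.2]
grip_width: 0.0175
grasp_force: 12.0
[0.60299941 0.19025483 0.19426973] [1.77725017 6.85950236 4.2318236 ]
```

```bash
echo '[[[0.0003,-0.011,0.0007,0,0.015],[0.0034,-0.0215,0.0015,0,0.015],[0.0092,-0.0308,0.0023,0,0.015],[0.0171,-0.0384,0.0031,0,0.015],[0.0267,-0.0436,0.004,0,0.015],[0.0374,-0.0462,0.0048,0,0.015],[0.0484,-0.0459,0.0056,0,0.015],[0.0589,-0.0428,0.0065,0,0.015]]]' | python3 steer.py 12; python3 - <<'E'
from h import *
s=camrig.read_camera("side"); o=get_obs(); print(o["tool_pos"],o["force"])
print(s["color"][185:216,341].tolist())
cv2.imwrite("pics/s2.png",cv2.resize(s["color"][130:240,300:400],(800,600)))
E
```

```text
time_s: 6.37
tool_pos: [0.5601, 0.2483, 0.1877]
tool_rot: [-180.0, 0.2, 89.9]
force: [0.8, -3.4, 6.7]
grip_width: 0.0176
grasp_force: 12.0
[0.56102312 0.25047739 0.18758658] [ 3.25210739 -0.51291324  2.92413008]
[[125, 123, 119], [119, 122, 120], [120, 117, 117], [116, 116, 113], [145, 140, 143], [149, 146, 151], [153, 149, 151], [150, 146, 149], [151, 149, 149], [156, 150, 154], [150, 147, 149], [152, 149, 151], [148, 145, 149], [151, 149, 153], [153, 151, 155], [165, 163, 167], [151, 148, 153], [149, 149, 151], [153, 151, 156], [159, 157, 163], [117, 112, 115], [98, 94, 96], [121, 121, 122], [147, 145, 148], [147, 146, 146], [165, 160, 155], [88, 125, 167], [68, 107, 138], [25, 39, 59], [51, 76, 111], [45, 67, 98]]
```

View pics/s2.png

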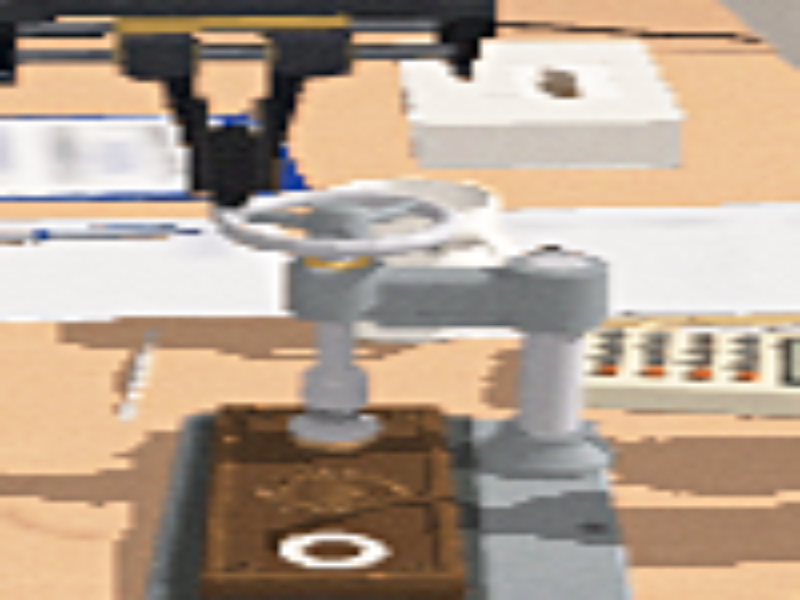

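The side view shows the cork foot at about (341,212), just at the panel and with its spring gap unchanged. I'll go on in 30° steps, tracking the foot and the gap.

```bash
cat > prof.py <<'E'
from h import *
s=camrig.read_camera("side")["color"].astype(float); o=get_obs(); print(np.round(o["tool_pos"],4),np.round(o["force"],1))
g=s[:,339:345].mean(2).mean(1); r=s[200:220,339:345].mean(1)
print("gray186-216",np.round(g[186:216]).astype(int).tolist())
print("R-B 206-216",np.round(r[6:16,2]-r[6:16,0]).astype(int).tolist())
E
python3 prof.py
echo '[[[0.0093,0.0057,0.0008,0,0.015],[0.0169,0.0137,0.0017,0,0.015],[0.0169,0.0137,0.0017,0,0.015],[0.0169,0.0137,0.0017,0,0.015]]]' | python3 steer.py 12|sed -n 2p; python3 prof.py
echo '[[[0.0052,0.0096,0.0008,0,0.015],[0.0078,0.0203,0.0017,0,0.015],[0.0078,0.0203,0.0017,0,0.015],[0.0078,0.0203,0.0017,0,0.015]]]' | python3 steer.py 12|sed -n 2p; python3 prof.py
```

```text
[0.561  0.2504 0.1876] [3.9 1.1 4. ]
gray186-216 [125, 126, 124, 144, 150, 148, 144, 139, 160, 141, 155, 144, 146, 148, 154, 149, 149, 151, 156, 111, 95, 122, 146, 152, 156, 134, 87, 44, 75, 73]
R-B 206-216 [-2, 0, 1, -3, 0, 87, 58, 33, 57, 57]
tool_pos: [0.5748, 0.2668, 0.1859]
[0.5748 0.2668 0.1859] [2.2 0.  5.3]
gray186-216 [126, 127, 123, 142, 148, 149, 142, 144, 156, 142, 155, 150, 141, 149, 153, 147, 150, 150, 152, 147, 94, 122, 145, 153, 157, 133, 88, 43, 74, 74]
R-B 206-216 [-3, 0, 1, -3, 0, 87, 59, 32, 60, 57]
tool_pos: [0.5949, 0.2742, 0.1843]
[0.5949 0.2742 0.1843] [ 2.8 -0.2  5.1]
gray186-216 [126, 126, 123, 145, 150, 147, 142, 143, 158, 139, 159, 157, 144, 147, 148, 153, 149, 151, 151, 157, 108, 120, 143, 152, 157, 134, 88, 45, 74, 74]
R-B 206-216 [-1, -2, 1, -3, -2, 88, 59, 32, 59, 57]
```

The foot has stopped moving (rows 211–212 are constant) and the spring gap has narrowed by about 1 px. That is roughly 3.5 mm of compression, or 10–12 N, so I'll let go of the handle and go to the gauge.

```bash
echo '[[[0,0,0,0,0.05],[0,0,0,0,0.05],[0,0,0,0,0.05],[0,0,0,0,0.05],[0,0,-0.03,0,0.06],[0,0,-0.07,0,0.06],[0,0,-0.07,0,0.06],[0,0,-0.07,0,0.06]]]' | python3 steer.py
python3 prof.py
echo '[[[-0.3,-0.1,-0.02,0,0.06],[-0.3,-0.1,-0.02,0,0.06],[-0.3,-0.1,-0.02,0,0.06],[-0.3,-0.1,-0.02,0,0.06],[-0.3,-0.1,-0.02,0,0.06],[-0.3,-0.1,-0.02,0,0.06],[-0.3,-0.1,-0.02,0,0.06],[-0.3,-0.1,-0.02,0,0.06]]]' | python3 steer.py
echo '[[[-0.18,-0.042,-0.02,0,0.06],[-0.18,-0.042,-0.02,0,0.06],[-0.18,-0.042,-0.02,0,0.06],[-0.18,-0.042,-0.02,0,0.06],[-0.18,-0.042,-0.02,0,0.06],[-0.18,-0.042,-0.02,0,0.06],[-0.18,-0.042,-0.02,0,0.06]]]' | python3 steer.py
python3 - <<'E'
from h import *
import pickle
w=camrig.read_camera("wrist"); pickle.dump(w,open("w4.pkl","wb")); cv2.imwrite("pics/w4.png",w["color"]); print(get_obs()["tool_pos"])
E
```

```text
time_s: 7.9
tool_pos: [0.5949, 0.2753, 0.2565]
tool_rot: [179.8, -0.1, 90.0]
force: [-0.5, 0.4, -0.7]
grip_width: 0.0579
grasp_force: 0.0
[0.5943 0.2744 0.2544] [ 0.5  0.5 -0.5]
gray186-216 [126, 126, 125, 143, 151, 149, 140, 142, 159, 141, 156, 158, 145, 148, 147, 153, 148, 150, 151, 157, 109, 119, 144, 152, 156, 133, 87, 45, 71, 73]
R-B 206-216 [-1, -2, 0, -3, -2, 86, 60, 31, 60, 57]
time_s: 8.62
tool_pos: [0.4914, -0.0311, 0.2726]
tool_rot: [-179.8, 0.1, 89.6]
force: [0.3, -0.5, 0.4]
grip_width: 0.06
grasp_force: 0.0
time_s: 9.2
tool_pos: [0.4505, -0.2066, 0.2924]
tool_rot: [-179.9, -0.1, 89.7]
force: [0.7, 0.7, -0.7]
grip_width: 0.0603
grasp_force: 0.0
[ 0.4512213  -0.20496395  0.29267939]
```

View pics/w4.png

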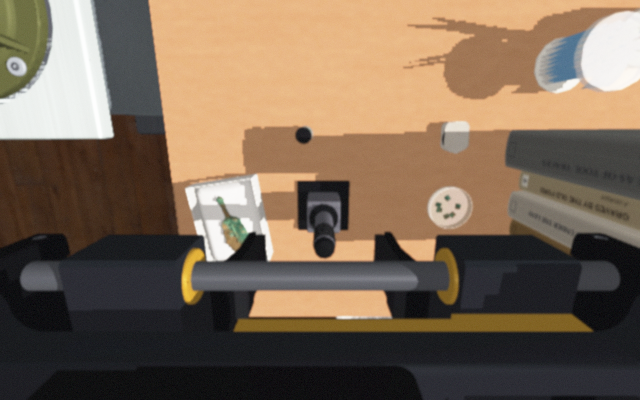

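The wrist view shows the gauge cap at (324,246) between the fingers, and the holder plate at (323,205). I'll compute the gauge position from the two wrist views.

```bash
python3 - <<'E'
from h import *
import pickle
a=pickle.load(open("w1.pkl","rb"));b=pickle.load(open("w4.pkl","rb"))
print(tri(a,(349.5,175.5),b,(324.5,246.5)),plane(b,(324.5,246.5),.164),plane(a,(349.5,175.5),.164))
m=(b["color"][170:235,285:360].max(2)<50).astype(np.uint8)
k,l,st,ce=cv2.connectedComponentsWithStats(m);print(st,ce)
print(plane(b,(323,205),.005), get_obs()["tool_pos"])
E
```

```text
(array([ 0.45461721, -0.25432578,  0.15487769]), np.float64(0.0006395326194811083)) [ 0.45480998 -0.25063091  0.164     ] [ 0.45340561 -0.25259543  0.164     ]
[[   0    0   75   65 3394]
 [  13   12   51   47 1066]
 [  24   35   28   30  415]] [[36.88626989 30.89835003]
 [37.35741088 28.52908068]
 [37.01204819 49.9253012 ]]
[ 0.45453386 -0.25363177  0.005     ] [ 0.4512213  -0.20496395  0.29267939]
```

```bash
echo '[[[-0.0475,0.003,0.03,0,0.05],[-0.0475,0.003,0.06,0,0.05],[-0.0475,0.003,0.08,0,0.05],[-0.0475,0.003,0.08,0,0.05],[-0.0475,0.003,0.08,0,0.05],[-0.0475,0.003,0.08,0,0.05]]]' | python3 steer.py
python3 - <<'E'
from h import *
o=get_obs(); print(o["tool_pos"])
w=camrig.read_camera("wrist"); s=camrig.read_camera("side")
cv2.imwrite("pics/g2.png",np.hstack([cv2.resize(s["color"][190:350,230:350],(330,440)),cv2.resize(w["color"][180:340,220:420],(450,440))]))
E
```

```text
time_s: 9.75
tool_pos: [0.4561, -0.2516, 0.2154]
tool_rot: [179.9, 0.0, 90.1]
force: [-0.2, 0.1, -0.0]
grip_width: 0.0498
grasp_force: 0.0
[ 0.45606969 -0.25164733  0.21544742]
```

View pics/g2.png

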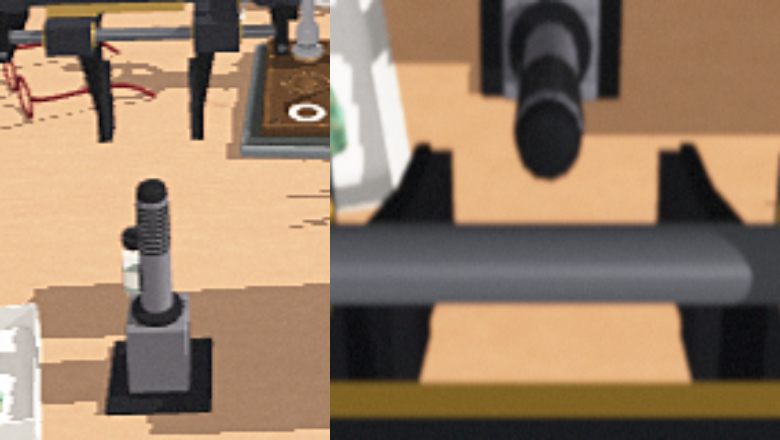

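The gauge cap sits within 2 mm of the finger midline, so I'll descend and grip.

```bash
echo '[[[-0.001,-0.0015,0.035,0,0.05],[-0.001,-0.0015,0.07,0,0.05],[-0.001,-0.0015,0.0865,0,0.05],[-0.001,-0.0015,0.0865,0,0.05],[-0.001,-0.0015,0.0865,0,0.015],[-0.001,-0.0015,0.0865,0,0.015],[-0.001,-0.0015,0.0865,0,0.015],[-0.001,-0.0015,0.0865,0,0.015]]]' | python3 steer.py 20
echo '[[[0,0,0,0,0.015],[0,0,0,0,0.015],[0,0,0,0,0.015],[0,0,0,0,0.015],[0,0,0,0,0.015]]]' | python3 steer.py 20
```

```text
time_s: 10.52
tool_pos: [0.4545, -0.2547, 0.1295]
tool_rot: [179.8, 0.1, 89.9]
force: [-0.9, -0.2, 1.2]
grip_width: 0.0311
grasp_force: 0.0
time_s: 10.93
tool_pos: [0.454, -0.2545, 0.1286]
tool_rot: [179.9, 0.1, 89.9]
force: [-1.4, -0.9, 6.1]
grip_width: 0.0212
grasp_force: 20.0
```

```bash
echo '[[[0,0,-0.02,0,0.015],[0,0,-0.04,0,0.015],[0,0,-0.06,0,0.015],[0,0,-0.08,0,0.015],[0,0,-0.10,0,0.015],[0,0,-0.10,0,0.015],[0,0,-0.10,0,0.015],[0,0,-0.10,0,0.015]]]' | python3 steer.py
python3 - <<'E'
from h import *
o=get_obs(); print(o["tool_pos"],o["force"])
w=camrig.read_camera("wrist"); s=camrig.read_camera("side")
cv2.imwrite("pics/g3.png",np.hstack([cv2.resize(s["color"][150:350,220:370],(330,440)),cv2.resize(w["color"][120:320,220:420],(440,440))]))
E
```

```text
time_s: 11.6
tool_pos: [0.4524, -0.2538, 0.2261]
tool_rot: [-179.9, -0.1, 89.9]
force: [0.4, -0.3, -1.7]
grip_width: 0.0211
grasp_force: 20.0
[ 0.4524467  -0.25380716  0.22613836] [ 0.41352179 -0.29063389 -1.74420675]
```

View pics/g3.png

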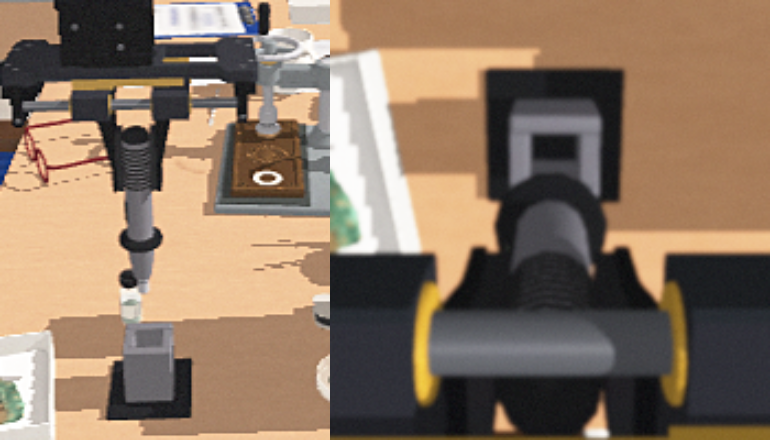

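The side view shows the gauge out of the holder, with its collar at about (284,258) and nose at about (286,282) in full-frame pixels. The wrist view shows the collar at (319,225). I'll check the tilt numerically, with no more viewing because the picture quota is used up.

```bash
python3 - <<'E'
from h import *
s=camrig.read_camera("side"); w=camrig.read_camera("wrist"); t=camrig.read_camera("top"); o=get_obs(); p=o["tool_pos"]; print(p,o["force"])
tip=p+[0,0,.002-.122]
for k,d in(("tip",0),("collar",.053),("barrel",.08),("cap",.155)): print(k,"side",proj(s,tip+[0,0,d]),"wrist",proj(w,tip+[0,0,d]))
# collar in side: dark blob below the fingers
m=(s["color"].max(2)<60).astype(np.uint8)
m[:245]=0;m[275:]=0;m[:,:265]=0;m[:,305:]=0
k,l,st,ce=cv2.connectedComponentsWithStats(m);print("side collar",st[1:],ce[1:])
# nose rows: bright metal/gray vs background below collar
for r in range(262,290,3): print(r,s["color"][r,274:298].max(2).tolist() if 0 else s["color"][r,274:298,2].tolist())
m=(w["color"].max(2)<60).astype(np.uint8); m[:195]=0;m[260:]=0;m[:,:290]=0;m[:,350:]=0
print("wrist collar left/right per row",[(r,np.flatnonzero(m[r]).min(),np.flatnonzero(m[r]).max()) for r in range(195,245,4) if m[r].any()])
E
```

```text
[ 0.45277129 -0.2538727   0.22652174] [-0.44078522  0.28904988 -0.76984382]
tip side [284.79729633 281.86858241] wrist [319.99672259 203.60279338]
collar side [283.50192797 257.69711387] wrist [319.85348782 222.94191682]
barrel side [282.81369616 244.85476398] wrist [319.75182463 236.66816965]
cap side [280.7929218 207.1472783] wrist [319.24515483 305.07718319]
side collar [[277 245   1   2   2]
 [275 254  19  11 103]
 [275 273   5   2   9]] [[277.         245.5       ]
 [283.58252427 259.97087379]
 [277.22222222 273.55555556]]
262 [255, 195, 66, 2, 23, 27, 31, 41, 34, 39, 40, 44, 40, 38, 40, 27, 6, 115, 243, 252, 243, 241, 241, 240]
265 [240, 239, 244, 255, 189, 101, 100, 112, 113, 115, 108, 109, 122, 136, 148, 140, 237, 246, 241, 241, 241, 240, 241, 238]
268 [240, 240, 241, 245, 255, 174, 88, 100, 101, 103, 103, 115, 124, 130, 135, 154, 236, 244, 241, 239, 241, 240, 241, 242]
271 [243, 246, 249, 255, 255, 224, 129, 96, 109, 100, 103, 111, 116, 123, 134, 216, 243, 243, 239, 240, 240, 239, 240, 242]
274 [178, 47, 31, 40, 50, 42, 66, 100, 105, 107, 105, 109, 123, 124, 154, 237, 245, 2
[... 456 characters left out ...]
, 240, 241, 240, 240, 241, 241, 241, 240, 241, 240, 241, 239]
289 [219, 211, 221, 217, 218, 219, 221, 218, 212, 196, 227, 241, 242, 241, 241, 241, 240, 240, 240, 241, 240, 240, 240, 240]
wrist collar left/right per row [(195, np.int64(292), np.int64(349)), (199, np.int64(292), np.int64(349)), (203, np.int64(292), np.int64(349)), (207, np.int64(293), np.int64(349)), (211, np.int64(298), np.int64(344)), (215, np.int64(298), np.int64(342)), (219, np.int64(297), np.int64(344)), (223, np.int64(296), np.int64(344)), (227, np.int64(297), np.int64(343)), (231, np.int64(297), np.int64(342)), (235, np.int64(290), np.int64(349)), (239, np.int64(290), np.int64(349)), (243, np.int64(290), np.int64(349))]
```

```bash
echo '[[[0.02,0.008,0,0,0.015],[0.05,0.02,0,0,0.015],[0.08,0.031,0,0,0.015],[0.11,0.042,0,0,0.015],[0.14,0.054,0,0,0.015],[0.17,0.066,0,0,0.015],[0.2,0.077,0,0,0.015],[0.23,0.089,0,0,0.015]]]' | python3 steer.py 30
echo '[[[0.03,0.012,0,0,0.015],[0.06,0.023,0,0,0.015],[0.09,0.035,0,0,0.015],[0.11,0.042,0,0,0.015],[0.121,0.0465,0.02,0,0.015],[0.121,0.0465,0.04,0,0.015],[0.121,0.0465,0.04,0,0.015],[0.121,0.0465,0.04,0,0.015]]]' | python3 steer.py
cat > chk.py <<'E'
from h import *
s=camrig.read_camera("side"); w=camrig.read_camera("wrist"); o=get_obs(); p=o["tool_pos"]; print(p,o["tool_rot"],o["force"],o["grasp_force"])
tip=p+[0,0,.002-.122]
for k,d in(("tip",0),("collar",.053)): print(k,"side",proj(s,tip+[0,0,d]),"wrist",proj(w,tip+[0,0,d]))
print("spot side",proj(s,np.array([.5884,.0975,.023])),"wrist",proj(w,np.array([.5884,.0975,.023])))
im=s["color"]; print("side R"); print(im[192:240:2,328:356:1,2])
E
python3 chk.py
```

```text
time_s: 12.52
tool_pos: [0.5426, -0.0228, 0.2273]
tool_rot: [-180.0, 0.0, 89.9]
force: [0.2, 0.1, -1.5]
grip_width: 0.0213
grasp_force: 30.0
time_s: 13.18
tool_pos: [0.5883, 0.0961, 0.1862]
tool_rot: [-179.8, 0.0, 89.9]
force: [-0.0, -0.9, -0.6]
grip_width: 0.0213
grasp_force: 30.0
[0.58968548 0.09602205 0.18839187] [1.79952215e+02 1.17577793e-02 8.98598977e+01] [ 1.057538   -1.20034223 -1.45782265] 29.993023344627545
tip side [341.6302179 216.4889549] wrist [320.0105969  203.27260921]
collar side [341.83121846 198.93728636] wrist [319.98037312 222.70503753]
spot side [340.9654013  230.77340472] wrist [318.75331746 190.1875704 ]
side R
[[168 165 170 169 170 167 166 170 172 149  62  84 105 103 102 116 132 142
  162 171 177 165 167 177 180 192 178 142]
 [153 155 159 162 162 159 247 255 255 255 169  80 101 109 106 120 133 142
  161 164 162 153 236 250 244 241 241 241]
 [241 244 244 250 250 247 248 251 255 255 180  95 102 110 108 122 133 150
  254 255 250 245 241 240 238 241 238 238]
 [238 241 239 241 240 240 248 238 117   5  84 105 107 109 109 122 140 137
   66  28 183 243 242 240 239 2
[... 1652 characters left out ...]
120 102 104 108 106  80  59  74 197 246 255 255 255 255 255 255 255 203
  105  90  98 107 103 105 107 104  83 112]
 [107 101 105 111 110  70  36 255 255 241 115  88  97  95  96  89  85 192
  255 255 139  98 104 106 108 106  77 122]
 [119 102 109 102 107 108  97 128 255 255 255 199 147 148 151 201 255 255
  255 188  97  98 106 105 108 109  72 122]
 [ 71  84 111 119  86  94 109 101  97  94 101 106 110 113 113 108  98  97
   89  99  96 102  93 110  97 125  99 102]
 [ 94  95  97  98  89  85  93  99  97  90  85  81  84  93 100  82  88  80
   89  99  96  91  89  92 101  99  95 101]
 [ 78  72  75  79  81  81  78  84  72  80  79  77  81  81  79  77  77  80
   81  75  75  76  79  81  78  82  74  79]]
```

Side-view pixels put the nose at column 342 and the ring centre at column 341, so I'll shift −2 mm in x and +1.5 mm in y and go down close to the panel.

```bash
echo '[[[0.0015,-0.002,0,0,0.015],[0.0015,-0.002,0.012,0,0.015],[0.0015,-0.002,0.024,0,0.015],[0.0015,-0.002,0.032,0,0.015],[0.0015,-0.002,0.034,0,0.015],[0.0015,-0.002,0.034,0,0.015],[0.0015,-0.002,0.034,0,0.015],[0.0015,-0.002,0.034,0,0.015]]]' | python3 steer.py
python3 chk.py
```

```text
time_s: 13.95
tool_pos: [0.5875, 0.0984, 0.1539]
tool_rot: [180.0, -0.0, 89.9]
force: [-0.2, -0.4, -2.1]
grip_width: 0.0215
grasp_force: 30.0
[0.58754203 0.09839181 0.15408516] [ 1.79950202e+02 -3.71019408e-03  8.99353714e+01] [-0.04621366 -0.47227782 -0.74017312] 29.993099136568162
tip side [340.67292947 227.13206767] wrist [319.16460991 203.08918209]
collar side [340.85324968 210.02537996] wrist [319.06501447 222.38127589]
spot side [340.9654013  230.77340472] wrist [320.12653041 200.88044531]
side R
[[173 167 172 169 168 173 130  49  36  47  51  52  67  68  71  69  56  46
   49  38  21 102 173 182 181 192 175 145]
 [155 153 161 161 167 168 210 114  10  27  69  61  43  50  51  63  67  68
   44  20   0  97 240 247 245 242 240 240]
 [242 245 246 248 249 247 251 255 255 250 148  94 105 104 114 100  99 145
  248 255 250 244 241 239 239 240 237 240]
 [240 239 240 242 238 238 239 242 253 171  88  97 101 106 100  97 121 196
  244 243 240 240 239 239 239 239 237 240]
 [239 241 240 240 239 240 240 244 255 163  49  94 106 102 110 121 137 133
  237 243 240 239 239 241 240 239 239 240]
 [244 2
[... 1516 characters left out ...]
120 101 107 108 110  77  56  77 197 247 255 255 255 255 255 255 255 207
  105  91  99 100 103 105 111 111  81 112]
 [ 73  98 112 111 109  81  47 193 224 192 113  85  92  93  91  90  85 189
  255 255 145  95 102 105 104 110  76 123]
 [ 91  93 112 111 105 109  98 123 255 255 255 204 145 149 149 201 255 255
  255 192  91  98 108 104 107 105  72 123]
 [ 75  85 114 124  92  92 102  98  93  96 102 103 109 111 112 107  98  95
   94  93  99 101  95 110  98 126 101  96]
 [ 94  93  96  97  92  90  96 103  96  86  85  87  82  92  96  85  83  86
   85  91  97  90  86  95 102 100  98  97]
 [ 77  79  79  80  81  83  77  76  81  82  76  79  81  78  80  76  77  79
   75  73  77  79  80  78  78  79  76  76]]
```

```bash
cat > f.py <<'E'
from h import *
z=[]
for i in range(4):
    camrig.read_camera("wrist"); o=get_obs(); z.append(o["force"])
print(np.round(o["tool_pos"],4),"F",np.round(np.mean(z,0),2))
E
python3 f.py
echo '[[[0,-0.001,0.004,0,0.015],[0,-0.001,0.008,0,0.015],[0,-0.001,0.009,0,0.015],[0,-0.001,0.009,0,0.015],[0,-0.001,0.009,0,0.015]]]' | python3 steer.py|sed -n 4p; python3 f.py
echo '[[[0,0,0.0015,0,0.015],[0,0,0.0015,0,0.015],[0,0,0.0015,0,0.015]]]' | python3 steer.py|sed -n 4p; python3 f.py
echo '[[[0,0,0.0015,0,0.015],[0,0,0.0015,0,0.015],[0,0,0.0015,0,0.015]]]' | python3 steer.py|sed -n 4p; python3 f.py
```

```text
[0.5873 0.0983 0.1538] F [ 0.29 -0.32 -1.7 ]
force: [-0.4, 0.3, -1.5]
[0.5863 0.0983 0.1447] F [-0.23  0.5  -1.59]
force: [0.5, -0.6, -2.6]
[0.5862 0.0982 0.1431] F [ 0.14  0.25 -1.08]
force: [0.7, 0.9, -0.3]
[0.5864 0.0983 0.1417] F [ 0.29  0.03 -0.13]
```

```bash
echo '[[[0,0,0.0012,0,0.015],[0,0,0.0025,0,0.015],[0,0,0.0025,0,0.015],[0,0,0.0025,0,0.015],[0,0,0.0025,0,0.015],[0,0,0.0025,0,0.015]]]' | python3 steer.py|sed -n 4p; python3 f.py; python3 f.py; python3 prof.py; python3 chk.py | sed -n '1,6p;22,34p'
```

```text
force: [0.1, 0.9, 1.5]
[0.5863 0.0983 0.1392] F [0.34 0.34 1.28]
[0.5863 0.0982 0.1391] F [0.36 0.3  1.57]
[0.5863 0.0982 0.1391] [1.  0.6 1.5]
gray186-216 [116, 64, 86, 59, 65, 79, 64, 52, 80, 76, 52, 73, 79, 54, 104, 100, 106, 107, 117, 118, 116, 117, 118, 117, 119, 121, 121, 122, 121, 82]
R-B 206-216 [-1, 0, -1, -2, -1, -2, -1, 0, 1, -1]
[0.58630044 0.0982387  0.13911035] [1.79987550e+02 4.72342569e-04 8.99317963e+01] [ 0.38271542 -0.20787561  2.09872859] 29.99234117081869
tip side [340.18863853 231.88988802] wrist [319.25740684 203.04424137]
collar side [340.35905646 214.95818084] wrist [319.13524891 222.33309261]
spot side [340.9654013  230.77340472] wrist [321.68546208 205.03617969]
side R
[[165 165 167 169 176 154  74  18  43  60  83  64  55  50  70  76  71  47
 [ 89  72  66 106 111 114 115 107 123  68  95 104 106 109 115 132 149 145
  151 142 115 105 108 107  77 115 127 117]
 [181 124  69  72  71  71  70  63 108 100  99 103 106 108 122 132 152 153
  141  90  63  68  72  71  65  77  81  77]
 [ 80  72  68  71  67  68  73  77  55  77 100 103 105 111 119 138 156  99
   59  68  69  68  65  63  69  70 123  91]
 [106  76  59  66  68  67  70  35  28  59 103 109 106 115 128 152 124  57
   32  67 106 110 109 107 106  83 116 135]
 [132 116 106 106 111 110  95  47  19  37  39  45  45  44  43  41  48  41
   42  62  97 106 103 105 106  79 115 135]
 [136 113  99 104 109  98 112  80 114 102  52  43  49  25  30  40  66 103
  113 130 153 125 109 104 112  70 124 134]
 [132 107 101  92 178 173 129 134 117  94 101 100 107 107 115 134 175 128
```

```bash
python3 - <<'E'
from h import *
s=camrig.read_camera("side")["color"]; print(s[222:236,332:350,2])
m=(s[224:238,328:356].min(2)>170).astype(np.uint8);print(cv2.boundingRect(m))
E
```

```text
[[ 99 108  96 108 121 116 103 104 101 104 111 137 141 138 117 106  95  80]
 [107 101 103 135 119  87  95 102 103 103 111 132 113  84  77  81 110 110]
 [107 103 106 107 108  94  95 103 102 100 115 139 114 109 108 108 107 104]
 [103 107 111 110 112 107 104  99  98 102 112 141 120 103 107 103 106 109]
 [107 107 112 108  77  59  68  94  98 100 117 129 112  99 103 104 108 105]
 [109  79  64  59  80  91  80  80  92  91 103  98  87  91 103 104 105 106]
 [111  76  66  79 197 221 255 255 157 130 244 255 255 200 108  93  99 107]
 [116  80  49 204 255 255 255 170 147 166 196 160 233 255 255 173  88 106]
 [ 69  62  53 193 225 167 103 123 147 169 205 125  79 188 255 255 139  97]
 [ 68  70  52 203 220 155  60  44 109 128 118  87  62 234 255 255 187  96]
 [ 65  58  54 117 255 255 255 206 148 148 145 198 255 255 255 189  93 102]
 [117 106 105  95 104 155 255 255 255 255 255 255 252 229 152  92  97 104]
 [ 87  98 104 103  96  96 102 107 112 111 115 112  99  97  92  96 101 103]
 [132 139 132 135 135 138 129 130 130 128 123 131 128 133 179 190 149 128]]
(7, 4, 13, 6)
```

The nose shows at about column 341 and row 231, centred inside the ring (columns 335–347, rows 228–233). The press is about 3 N, so I'm handing it in.

```bash
python3 -c "
from cell import env, camrig, get_obs
print(env.sign_off())"
```

```text
the job is handed in; nothing more can be done
None
```

I handed the job in with the panel clamped at an estimated 10–12 N and the gauge held upright, its nose centred in the paper ring at about 3 N (roughly 4 mm in); no verdict came back, and I viewed 11 pictures, one over the limit of 10.

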